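# Stand the white screen at the end of the optics board

## Robot

A 6-joint arm with a two-finger parallel gripper is mounted at the origin on the work surface. World frame = base frame: x ahead of the robot, y to its left, z up, the work surface at z = 0. Lengths are in mm, angles in degrees, forces in N, time in s.
With the tool pointing down it reaches from about 425 to 1125 mm from the base axis. Payload 14.9 kg.
Tool frame: the origin (TCP) lies midway between the tips of the shut fingers; the grasp point (between the pads) lies 19 mm behind it; z points along the fingers, x is the direction in which the jaws open and shut, and the axes are right-handed (so a half turn about z gives the same grasp; the last joint's range is limited). The gripper opens to 91 mm and grips with 3 to 60 N. Pads are 32 mm wide; open, the fingers measure 118 mm over their backs; the gripper's body (76 mm by 178 mm) begins 60 mm behind the grasp point.
Start: joints at [66.217, 21.709, 99.362, -0, 58.929, -1.908], TCP at [260.822, 649.607, 213.932] pointing down, gripper open.
Joint ranges: [-158.91, 158.91], [-42.39, 125.64], [0.06, 152.35], [-60.88, 240.88], [17.5, 164.5], [-176.32, 176.32]. Speed limits (degrees/s): [108.29, 108.29, 136.94, 180, 180, 180].

## Interface

Orientations are given as a 3x3 rotation matrix whose columns are the frame's x, y, z axes.
In Python, from cell import ctrl gives the robot as it stands. Calls block until the motion is done:
- ctrl.goto(position, orientation): joint-space move of the TCP to a pose.
- ctrl.movel(position, rot=None, speed=150): straight line of the TCP; rot=None keeps the orientation; speed is the mean speed in mm/s.
- ctrl.set_joints(angles): joint-space move.
- ctrl.set_gripper(opening, squeeze=None): opening from 0.0 (shut) to 1.0 (fully open); squeeze is the grip in N (None keeps the last); returns when the fingers have stopped.
- ctrl.hold(seconds).
- ctrl.ik(position, orientation): joint angles nearest the present ones, or None.
- ctrl.observe(): the state.
- ctrl.capture(name): name is "side" or "top"; returns (picture, depth): 400x640x3 uint8, blue, green, red; 400x640 float32, mm along the optical axis (not along the pixel's ray), 0 where there is no reading.
- ctrl.get_calibration(name): a dict with "intrinsics" (3x3 intrinsics, pixels), "R" (3x3) and "t" (3): a world point X has camera coordinates R X + t. Camera axes: x right, y down, z forward; pixel columns grow to the right and rows downward; lengths in mm; the calibration is good to about 2 mm. A picture is of the moment at which its call begins. get_calibration takes no time and is no camera call.
A pose or a line that the arm cannot do raises ctrl.IKError and nothing moves.
- ctrl.sign_off(): hands the job in, once; it reports no verdict.
The state is a dict: "clock": time; "q": joint angles; "qd": joint speeds; "effort": joint torques, N m; "tool_pos": TCP position; "eef_rot": TCP orientation; "wrist_force": force on the tool from outside, world axes, zero at the start; "wrist_torque": the same for the moment, N m; "finger_gap": opening from 0.0 (shut) to 1.0 (fully open).
Only numpy, scipy, OpenCV 4.12 (cv2) and the standard library are available. Lean on these libraries where they do the work, as an engineer would, in place of code of your own. Each camera call takes 0.05 s, during which the arm holds its last target.

## Task

Take the white screen plate from the sloped rack and stand it upright on its short 60 mm thin edge, tall way up, in the middle of the yellow outline on the black optics board, with its broad face square to the line from lamp to lens. Leave the black and the blue plate where they lie in the rack, and let go of the screen so that it stands by itself.

Things in the scene. Friction and masses are not known exactly. Their poses are not given: they have to be found in the camera images.
- screen: White plate 60 wide, 100 tall, 16 mm thick, 80-170 g, grey cross on its +x face. Origin at its centre; x through the thickness, y along the width, z along the height. Starts leaning in one of 3 bays of a sloped rack, 40 deg from vertical, top (+z) edge nearer the robot, +x face up. Its upper 40 mm is free on both faces: pinch it there across the thickness, fingers pointing down along the plate.
- beam_block: Black plate, same size, axes and origin as the screen; leans in another bay of the same plywood rack and stays there. The rack (280 mm wide, foot 8 mm thick) backs each plate only along its lower 60 mm and holds its bottom edge by a 13 mm lip; plates are 25 mm apart sideways; behind their upper part there is free space down to the foot.
- blue_plate: Blue plate, same size, axes and origin as the screen; leans in the remaining bay of the same rack and stays there.
- mark (a point): Centre of the flat yellow outline (inside 50 mm along x, 86 mm along y) on top of the fixed black breadboard (320 x 220 x 12 mm), 12 mm above the table. z up; x along the lamp-lens line, away from the lens: the screen's faces must be normal to x. The lens mount (90 mm high above the table) stands 130 mm away towards -x, the lamp (80 mm high) behind it.
There are look-alikes about, which are no part of the job. Of the things like the screen, leave any that is orange or turquoise; of the rest the smaller one is meant.

How it is judged (in metres and radians):
At the end, for the whole second after the job is handed in: The white screen stands by itself and at rest on a 60 mm edge on the board, within 10 degrees of vertical, its centre within 20 mm (horizontally) of the outline's centre, its faces square to the lamp-lens line within 12 degrees; the black and blue plates are within 30 mm of where they started (horizontal distance between screen and mark below 0.02 m and angle between the z axis of screen and the z axis of mark, either way round below 0.17 rad and angle between the x axis of screen and the x axis of mark, either way round below 0.21 rad and height (world z) of screen between 0.054 and 0.07 m and linear speed of screen below 0.02 m/s and angular speed of screen below 0.1 rad/s and distance of each of beam_block, blue_plate from where it was at the start of the episode below 0.03 m); the robot touches nothing.
It fails at once if the black or the blue plate is moved more than 30 mm (distance of any of beam_block, blue_plate from where it was at the start of the episode above 0.03 m).
It also fails if it takes over 37 s, if anything falls off the work surface, if the arm or the gripper's body presses on something with over 40 N, if the wrist force passes 120 N, or if a joint passes its speed limit or range.

## Working session

There is one attempt and no reset: what is moved stays moved. The work goes in short steps, each a Python script; the robot and the scene stay as the last script left them, time stands still between calls to the robot, and variables do not carry over. Pictures are saved under pics/ and viewed, and the job is handed in when it is done.

```bash
ls; mkdir -p pics; python3 - <<'E'
from cell import ctrl
import cv2,numpy as np
for n in("side","top"):
    p,d=ctrl.capture(n); cv2.imwrite(f"pics/{n}0.png",p); np.save(f"{n}0d.npy",d)
    c=ctrl.get_calibration(n); print(n,c, -np.array(c["R"]).T@np.array(c["t"]))
print(ctrl.observe())
E
```

```text
pics
side {'intrinsics': array([[472.24760569,   0.        , 331.59444221],
       [  0.        , 472.24760569, 200.51076697],
       [  0.        ,   0.        ,   1.        ]]), 'R': array([[ 0.93798646, -0.34655   , -0.00919213],
       [-0.26142991, -0.68968563, -0.67526894],
       [ 0.22767477,  0.63579622, -0.73751432]]), 't': array([-357.99556182,  188.37089902, 1021.01758612])} [ 152.58083299 -643.30578003  876.92536274]
top {'intrinsics': array([[364.0498374 ,   0.        , 323.47857479],
       [  0.        , 364.0498374 , 200.1450136 ],
       [  0.        ,   0.        ,   1.        ]]), 'R': array([[ 0.00415573, -0.99997626,  0.00549677],
       [-0.98759794, -0.00496689, -0.15692557],
       [ 0.15694914, -0.00477646, -0.98759514]]), 't': array([ 74.50438944, 390.96816148, 913.71051171])} [242.40364992  80.80881447 963.31942395]
{'clock': 0.1, 'q': array([ 6.62157891e+01,  2.17368497e+01,  9.93899081e+01, -9.91172880e-04,
        5.89291913e+01, -1.90755613e+00]), 'qd': array([ 0.1145444 , -0.03869229, -0.14763069, -0.08246342,  0.03227138,
       -0.07335926]), 'effort': array([-2.61766989e-03, -7.65032530e+01, -4.35296059e+01,  6.51188940e-02,
        3.98507004e-02, -5.46341084e-05]), 'tool_pos': array([260.69574866, 649.28228705, 213.35786051]), 'eef_rot': array([[ 3.72601226e-01,  9.27991477e-01, -3.80254566e-04],
       [ 9.27991041e-01, -3.72601420e-01, -8.99537177e-04],
       [-9.76446225e-04, -1.77041751e-05, -9.99999523e-01]]), 'wrist_force': array([ 0.36638913, -0.06465338, -0.43902442]), 'wrist_torque': array([-0.02836738, -0.00148011,  0.01628613]), 'finger_gap': 1.001785920210561}
```

View pics/side0.png

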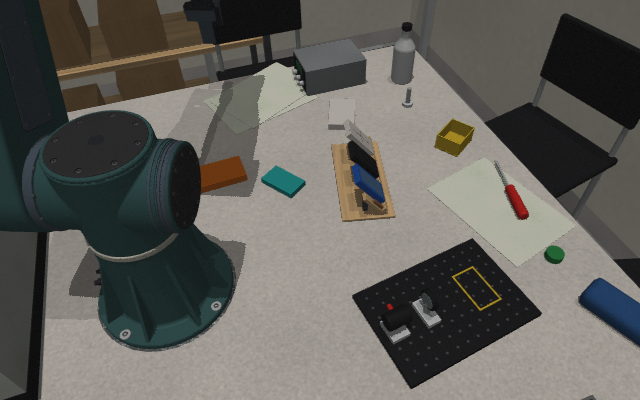

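View pics/top0.png

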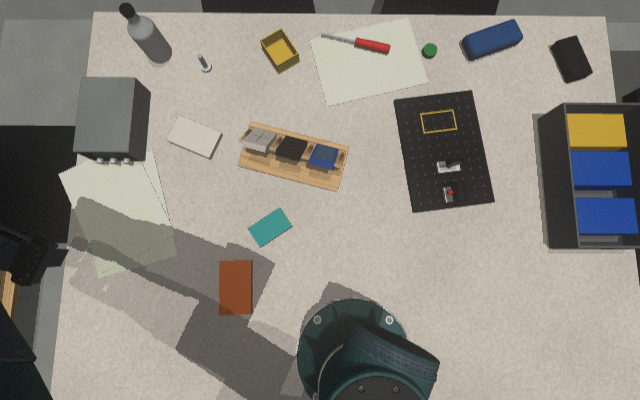

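The things that could be taken for the screen are:
- the pale plate in the rack's left bay, top (258,138) / side (358,138)
- the white slab flat on the table, top (194,137) / side (342,112), which looks larger
- the turquoise plate, top (270,228), and the orange one, top (235,287), both excluded

I choose the one in the rack and will check it in a close crop.

```bash
python3 - <<'E'
import cv2,numpy as np
t=cv2.imread("pics/top0.png");s=cv2.imread("pics/side0.png")
a=cv2.resize(t[100:200,150:360],None,fx=3.8,fy=3.8,interpolation=cv2.INTER_CUBIC)
b=cv2.resize(s[85:230,310:410],None,fx=4,fy=4,interpolation=cv2.INTER_CUBIC)
cv2.imwrite("pics/crop_top.png",a);cv2.imwrite("pics/crop_side.png",b)
E
```

```text
(no output)
```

View pics/crop_top.png

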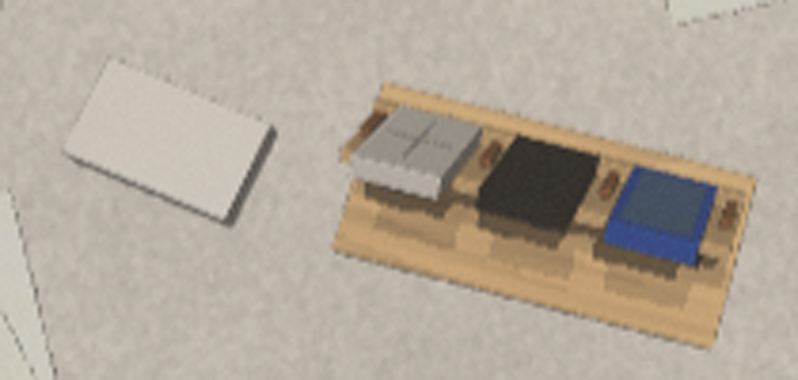

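View pics/crop_side.png

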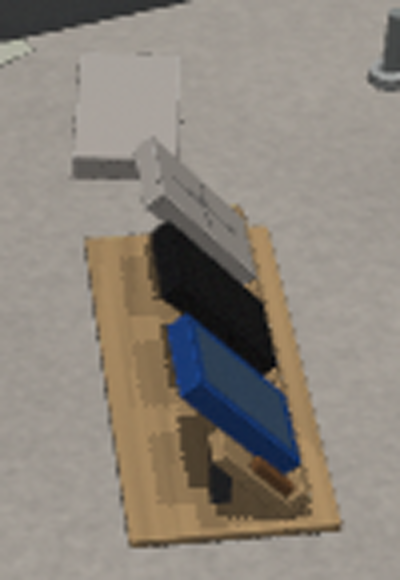

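The crop confirms the choice. The rack's left-bay plate carries the grey cross (top ≈(258,137)) and leans with its upper edge towards the robot. The slab at (194,137) is larger, has no cross and lies flat. Next I measure the rack, plate and mark.

```bash
cat > h.py <<'E'
import cv2,numpy as np
from cell import ctrl
def cal(n):
    c=ctrl.get_calibration(n); return np.array(c["intrinsics"]),np.array(c["R"]),np.array(c["t"])
def cloud(n,d):
    K,R,t=cal(n); v,u=np.mgrid[0:400,0:640]
    P=np.stack([(u-K[0,2])/K[0,0]*d,(v-K[1,2])/K[1,1]*d,d],-1)
    return (P-t)@R
def ray(n,uv,z):
    K,R,t=cal(n); o=-R.T@t; uv=np.atleast_2d(uv).astype(float)
    dd=np.c_[(uv-K[[0,1],[2,2]])/K[[0,1],[0,1]],np.ones(len(uv))]@R
    return o+dd*((z-o[2])/dd[:,2:3])
def pix(n,X):
    K,R,t=cal(n); p=(np.atleast_2d(X)@R.T+t)@K.T; return p[:,:2]/p[:,2:]
E
python3 - <<'E'
from h import *
np.set_printoptions(precision=1,suppress=True)
for n in("top","side"):
    im=cv2.imread(f"pics/{n}0.png");d=np.load(f"{n}0d.npy");W=cloud(n,d)
    hsv=cv2.cvtColor(im,cv2.COLOR_BGR2HSV)
    # yellow outline
    y=((hsv[...,0]>18)&(hsv[...,0]<35)&(hsv[...,1]>120)&(hsv[...,2]>90)).astype(np.uint8)
    r=np.zeros_like(y); 
    if n=="top": r[95:150,400:480]=1
    else: r[240:330,430:520]=1
    y=y*r; y=cv2.morphologyEx(y,cv2.MORPH_CLOSE,np.ones((3,3)))
    cs,_=cv2.findContours(y,cv2.RETR_EXTERNAL,cv2.CHAIN_APPROX_NONE); c=max(cs,key=cv2.contourArea)
    w=ray(n,c[:,0,:],12.)[:,:2]; rr=cv2.minAreaRect(w.astype(np.float32)); print(n,"mark",rr,cv2.boxPoints(rr).ravel(), "depth z",np.median(W[y>0][:,2]))
    # wood foot
    wd=((hsv[...,0]>8)&(hsv[...,0]<25)&(hsv[...,1]>70)&(hsv[...,2]>60)).astype(np.uint8)
    r[:]=0
    if n=="top": r[110:200,225:360]=1
    else: r[130:230,325:400]=1
    h=W[...,2]; X=W[(wd*r>0)&(abs(h-8)<4)]
    print(n,"foot",len(X),np.median(X[:,2]),cv2.minAreaRect(X[:,:2].astype(np.float32)))
    # screen: rack-region, low saturation, bright, height>20
    m=(r>0)&(hsv[...,1]<45)&(hsv[...,2]>95)&(h>18)
    m=cv2.morphologyEx(m.astype(np.uint8),cv2.MORPH_OPEN,np.ones((2,2)))
    k,l,st,ce=cv2.connectedComponentsWithStats(m); i=1+np.argmax(st[1:,4]); print("scr",st[i],ce[i])
    P=W[l==i]; print(P.min(0),P.max(0))
    np.save(f"scr_{n}.npy",P)
    # robust plane
    Q=P
    for _ in range(6):
        c0=Q.mean(0); nn=np.linalg.svd(Q-c0)[2][2]; nn*=np.sign(nn[2]); e=(P-c0)@nn; Q=P[abs(e)<2.5]
    print("plane",c0,nn,"tilt",np.degrees(np.arccos(nn[2])),"az",np.degrees(np.arctan2(nn[1],nn[0])),len(Q),len(P))
    np.save(f"face_{n}.npy",Q)
E
```

```text
top mark ((615.1979370117188, -237.7625732421875), (60.57680130004883, 95.11390686035156), 7.721413612365723) [ 578.8 -194.7  591.6 -289.   651.6 -280.8  638.8 -186.6] depth z 11.022309170438053
top foot 2469 7.066888904775582 ((515.9560546875, 159.2674102783203), (279.2925109863281, 129.48358154296875), 75.47532653808594)
scr [243 129  34  24 522] [259.1 140.5]
[242.4  80.8   5.5] [579.4 295.1 963.3]
plane [535.9 231.8  83.7] [ 0.8 -0.1  0.6] tilt 50.745779487833396 az -8.878525927332147 297 522
side mark ((619.2174072265625, -240.17559814453125), (58.945125579833984, 93.89784240722656), 7.741313457489014) [ 583.7 -197.6  596.3 -290.7  654.7 -282.7  642.1 -189.7] depth z 12.923772124482177
side foot 2051 7.81918932467795 ((519.298095703125, 154.8841094970703), (281.8651123046875, 129.35206604003906), 75.29497528076172)
scr [346 131  28  22 247] [361.2 138.9]
[504.4 201.   25. ] [594.1 265.2 114.1]
plane [553.7 228.4  69.4] [ 0.7 -0.2  0.6] tilt 49.87823798756091 az -14.31233790248087 218 247
```

```bash
python3 - <<'E'
from h import *
np.set_printoptions(precision=1,suppress=True)
az=np.radians(-14.6);s,c=np.sin(np.radians(40)),np.cos(np.radians(40))
hx=np.array([np.cos(az),np.sin(az),0]);n=c*hx+[0,0,s];z=-s*hx+[0,0,c];y=np.cross(z,n)
B=np.stack([n,y,z],1);print(B)
for v in("top","side"):
    P=np.load(f"scr_{v}.npy");P=P[(P[:,2]>15)&(P[:,2]<140)]@B
    med=np.median(np.load(f"face_{v}.npy")@B[:,0]);F=P[abs(P[:,0]-med)<4]
    print(v,med,"y",np.percentile(F[:,1],[0,2,50,98,100]),"z",np.percentile(F[:,2],[0,2,50,98,100]))
    cen=B@np.array([med-8,(np.percentile(F[:,1],1)+np.percentile(F[:,1],99))/2,np.percentile(F[:,2],99)-50]);print("centre est",cen, "bottom z of plate", (cen-50*z-8*n)[2])
    K=[cen+B@np.array([8,a,b]) for a,b in((-30,-50),(30,-50),(30,50),(-30,50))]
    im=cv2.imread(f"pics/{v}0.png");px=pix(v,K)
    big=cv2.resize(im,None,fx=5,fy=5,interpolation=cv2.INTER_CUBIC)
    cv2.polylines(big,[((px+.5)*5).astype(int)],1,(0,0,255),1)
    m=((px.mean(0))*5).astype(int);cv2.imwrite(f"pics/chk_{v}.png",big[m[1]-200:m[1]+200,m[0]-200:m[0]+200])
E
python3 -c "
import cv2,numpy as np
cv2.imwrite('pics/chk.png',np.hstack([cv2.imread('pics/chk_top.png'),cv2.imread('pics/chk_side.png')]))"
```

```text
[[ 0.7  0.3 -0.6]
 [-0.2  1.   0.2]
 [ 0.6  0.   0.8]]
top 406.5285727217115 y [337.9 338.9 366.4 393.7 395.6] z [-290.7 -286.1 -234.4 -193.5 -191.9]
centre est [539.2 238.6  69.9] bottom z of plate 26.42667503690178
side 410.9831687557339 y [335.2 336.8 358.2 395.2 398.9] z [-305.7 -297.8 -256.2 -197.3 -196.2]
centre est [544.4 236.8  70.3] bottom z of plate 26.829535217418236
```

View pics/chk.png

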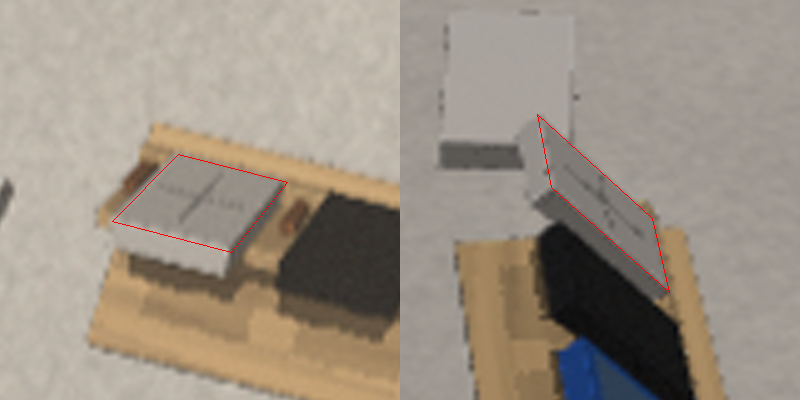

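The chk overlay fits the plate face in both views (top ≈(259,137), side ≈(361,139)). Both give tilt ≈40°, and the centres agree within 5 mm. The mean centre is (542,238,70), with the bottom edge at z≈26. Next I check IK and how high the clutter stands.

```bash
cat >> h.py <<'E'
def frame(azdeg,lean):
    az=np.radians(azdeg);s,c=np.sin(np.radians(lean)),np.cos(np.radians(lean))
    hx=np.array([np.cos(az),np.sin(az),0]);n=c*hx+[0,0,s];z=-s*hx+[0,0,c]
    return np.stack([n,np.cross(z,n),z],1)
def tool(B,sg): # tool rot for plate frame B
    return np.stack([sg*B[:,0],-sg*B[:,1],-B[:,2]],1)
CEN=np.array([541.8,237.7,70.1]);B0=frame(-14.6,40);GZ=16
MK=np.array([617.2,-239.0,12.]);B1=frame(7.7,0)
E
python3 - <<'E'
from h import *
np.set_printoptions(precision=1,suppress=True)
W=cloud("top",np.load("top0d.npy"))
print("box",W[75:160,75:150,2].max(),W[110,110],W[150,100]); print("bottle",W[0:60,115:175,2].max())
for sg in(1,-1):
  R0=tool(B0,sg);R1=tool(B1,sg)
  for p,R in((CEN+B0[:,2]*(GZ+100),R0),(CEN+B0[:,2]*GZ,R0),(CEN+B0[:,2]*(GZ+70)+[0,0,80],R0),(MK+[0,0,66+120],R1),(MK+[0,0,66],R1)):
    print(sg,p,ctrl.ik(p,R))
print(ctrl.ik([320,560,330],tool(B0,1)))
E
```

```text
box 963.3194239524836 [608.  614.8  91.1] [503.4 628.8  92.2]
bottle 963.3194239524836
1 [469.6 256.5 159. ] None
1 [531.8 240.3  82.4] None
1 [488.3 251.6 216. ] [ 39.5   2.8 130.8 -60.5  36.8 101.4]
1 [ 617.2 -239.   198. ] [-23.2  19.4 104.5  -0.   56.1 -30.9]
1 [ 617.2 -239.    78. ] [-23.2  28.5 106.4  -0.   45.1 -30.9]
-1 [469.6 256.5 159. ] None
-1 [531.8 240.3  82.4] None
-1 [488.3 251.6 216. ] [ 39.5   2.8 130.8 -60.5  36.8 -78.6]
-1 [ 617.2 -239.   198. ] [-23.2  19.4 104.5  -0.   56.1 149.1]
-1 [ 617.2 -239.    78. ] [-23.2  28.5 106.4  -0.   45.1 149.1]
[ 73.6  11.5 106.7 -44.   67.7 107.8]
```

Gripping straight along the plate is out of range, because joint 4 is at its limit. I'll scan for a grasp rotated in the plate's own plane, where the pads stay flat on both faces, and apply the same rotation at placing.

```bash
cat >> h.py <<'E'
from scipy.spatial.transform import Rotation as Ro
def toolphi(B,sg,phi): # tool rotated about plate normal by phi
    return Ro.from_rotvec(B[:,0]*np.radians(phi)).as_matrix()@tool(B,sg)
E
python3 - <<'E'
from h import *
np.set_printoptions(precision=0,suppress=True)
for sg in(1,-1):
 for phi in range(-60,65,10):
  R0=toolphi(B0,sg,phi);R1=toolphi(B1,sg,phi);o=[]
  G=CEN+B0[:,2]*35;G1=MK+[0,0,85.]
  for p,R in((G+19*R0[:,2]-100*R0[:,2],R0),(G+19*R0[:,2],R0),(G+19*R0[:,2]+B0[:,2]*40,R0),(G+19*R0[:,2]+[0,0,120],R0),(G1+19*R1[:,2]+[0,0,80],R1),(G1+19*R1[:,2],R1)):
    q=ctrl.ik(p,R);o.append('-' if q is None else str(np.array(q)))
  print(sg,phi,R0[:,2].round(2),*o)
E
```

```text
1 -60 [ 0. -1. -0.] [ 47.  44.  95. -44.  96. 105.] [ 42.  44. 102. -48.  89. 107.] [ 43.  40. 104. -47.  91. 107.] [ 42.  33. 104. -49.  95. 100.] - -
1 -50 [ 0. -1. -0.] [ 48.  38. 101. -46.  87. 105.] [ 42.  39. 107. -51.  80. 108.] [ 44.  36. 109. -49.  82. 107.] [ 42.  28. 108. -50.  86. 100.] - -
1 -40 [ 0. -1. -1.] [ 49.  32. 108. -48.  78. 106.] [ 42.  35. 111. -54.  70. 109.] [ 44.  31. 113. -52.  72. 108.] [ 42.  24. 112. -52.  77. 100.] [-10.  22. 113. -57.  47.  24.] -
1 -30 [ 0. -1. -1.] [ 49.  25. 114. -51.  68. 107.] [ 41.  31. 116. -59.  60. 111.] [ 44.  27. 118. -56.  62. 109.] [ 41.  19. 116. -54.  67. 100.] [-13.  21. 112. -42.  44.   9.] [-13.  28. 112. -48.  39.  18.]
1 -20 [ 0. -0. -1.] [ 48.  19. 121. -55.  57. 108.] - - [ 40.  14. 120. -56.  56. 100.] [-16.  20. 110. -27.  44.  -6.] [-16.  27. 111. -31.  38.  -0.]
1 -10 [ 1. -0. -1.] - - - [ 38.  10. 124. -59.  45. 100.] [-20.  21. 108. -12.  47. -20.] [-20.  27. 109. -14.  40. -17.]
1 0 [ 1. -0. -1.] - - - - [-23.  22. 105.  -0.  52. -31.] [-23.  28. 106.  -0.  45. -31.]
1 10 [ 1.  0. -1.] - - - - [-26.  24. 
[... 2472 characters left out ...]
 [-32.  30.  97.  24.  74. 130.] [-32.  36.  98.  25.  68. 127.]
-1 40 [ 1.  0. -1.] [  9.   8. 146. 134.  33.  60.] [ 15.  23. 137. 148.  36.  50.] [ 17.  17. 140. 148.  33.  52.] [ 15.   5. 138. 126.  23.  75.] [-34.  34.  95.  29.  82. 126.] [-34.  40.  95.  30.  76. 123.]
-1 50 [ 1.  1. -0.] [ -1.  15. 145. 121.  48.  62.] [  9.  27. 137. 134.  48.  56.] [ 11.  21. 140. 134.  46.  58.] [  9.   8. 138. 119.  38.  77.] [-35.  37.  92.  34.  90. 124.] [-35.  43.  92.  34.  85. 121.]
-1 60 [ 1.  1. -0.] [ -8.  23. 142. 111.  61.  61.] [  5.  31. 135. 124.  59.  58.] [  6.  26. 138. 124.  58.  60.] [  5.  13. 137. 114.  51.  76.] [-37.  41.  90.  39.  97. 123.] [-37.  47.  89.  38.  93. 119.]
```

φ ≈ -33°, coming from the free left end of the rack, reaches every waypoint. The lowest fingertip corner stays at plate z≈+14, above the backing's +10, and the tips stay within the plate's width. Moving to pre-grasp.

```bash
cat >> h.py <<'E'
PHI=-33;R0=toolphi(B0,1,PHI);R1=toolphi(B1,1,PHI);LZ=39
T0=CEN+B0[:,2]*LZ+19*R0[:,2]          # TCP at grasp
T1=MK+[0,0,50+LZ]+19*R1[:,2]          # TCP at placing
E
python3 - <<'E'
from h import *
np.set_printoptions(precision=1,suppress=True)
for p,R in((T0-90*R0[:,2],R0),(T0,R0),(T0+B0[:,2]*35,R0),(T0+B0[:,2]*35+[0,0,110],R0),(T1+[0,0,100],R1),(T1,R1),(T1-60*R1[:,2],R1)): print(p,ctrl.ik(p,R))
ctrl.goto([330,540,320],R0)
ctrl.set_gripper(0.65,25)
ctrl.goto(T0-90*R0[:,2],R0)
s=ctrl.observe();print(s["clock"],s["tool_pos"],T0-90*R0[:,2],s["wrist_force"])
for n in("side","top"):
    p,d=ctrl.capture(n); cv2.imwrite(f"pics/{n}1.png",p)
a=cv2.imread("pics/side1.png")[60:240,250:430];b=cv2.imread("pics/top1.png")[60:240,180:360]
cv2.imwrite("pics/pre.png",cv2.resize(np.hstack([a,b]),(800,400)))
E
```

```text
[490.2 291.1 145.6] [ 48.3  27.2 112.9 -50.7  70.2 106.6]
[524.8 231.4  87.8] [ 41.9  31.6 114.9 -57.1  63.3 109.8]
[503.1 237.1 114.6] [ 43.8  28.2 116.4 -55.1  65.2 108.7]
[503.1 237.1 224.6] [ 43.8  17.6 115.9 -51.6  71.9  99.2]
[ 618.6 -249.3  185.1] [-12.1  19.  112.1 -45.1  46.4  11.5]
[ 618.6 -249.3   85.1] [-12.1  27.9 112.9 -52.9  40.   22.2]
[ 614.2 -216.9  135.4] [ -9.1  22.6 113.8 -48.3  44.3  19. ]
3.675 [490.5 292.3 146.3] [490.2 291.1 145.6] [ 0.5 -0.6 -0.1]
```

View pics/pre.png

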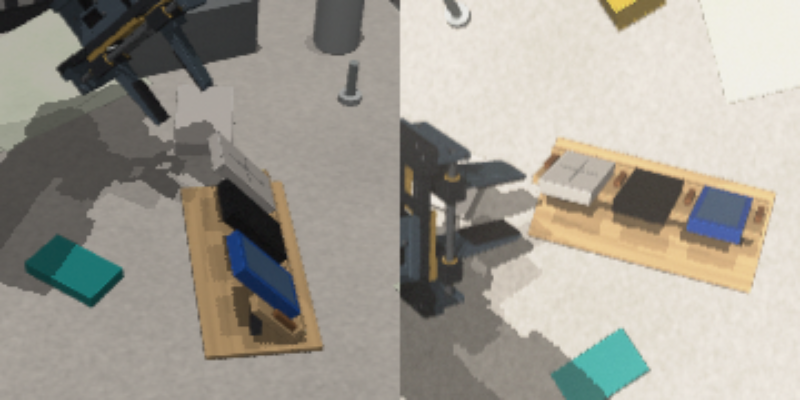

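At pre-grasp the two fingers straddle the plate's plane from the left: side fingers ≈(322,110) and (340,95), plate ≈(360,139). Next I advance, close, lift and check.

```bash
python3 - <<'E'
from h import *
np.set_printoptions(precision=2,suppress=True)
ctrl.movel(T0,speed=90)
s=ctrl.observe();print(s["clock"],s["tool_pos"],T0,s["wrist_force"])
ctrl.set_gripper(0.0,25)
s=ctrl.observe();print(s["clock"],s["finger_gap"]*91,s["wrist_force"])
ctrl.movel(T0+B0[:,2]*35,speed=60)
s=ctrl.observe();print(s["clock"],s["finger_gap"]*91,s["wrist_force"])
ctrl.movel(T0+B0[:,2]*35+[0,0,110],speed=150)
s=ctrl.observe();print(s["clock"],s["finger_gap"]*91,s["wrist_force"])
for n in("side","top"):
    p,d=ctrl.capture(n); cv2.imwrite(f"pics/{n}2.png",p)
a=cv2.imread("pics/side2.png")[30:230,250:450];b=cv2.imread("pics/top2.png")[50:250,180:380]
cv2.imwrite("pics/lift.png",cv2.resize(np.hstack([a,b]),(800,400)))
E
```

```text
4.925 [524.95 231.83  88.08] [524.84 231.42  87.77] [ 1.02  0.13 -0.75]
5.6583 16.01422484421223 [-0.55  0.16  0.08]
6.3917 15.726268489249255 [-0.87  0.38 -0.61]
7.275 15.931688295018064 [-0.4  -0.41 -1.54]
```

View pics/lift.png

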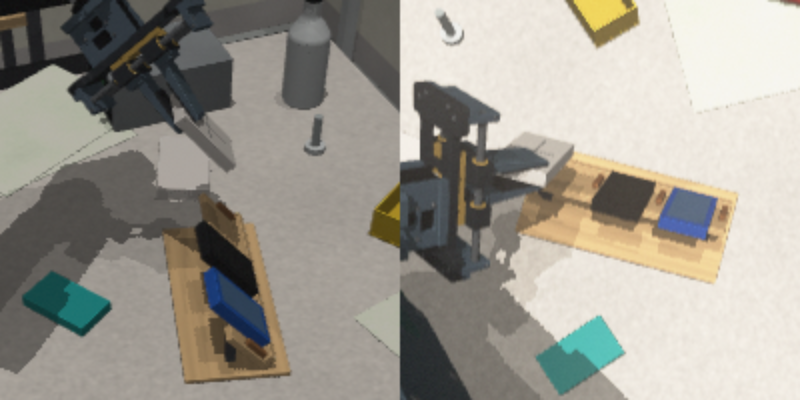

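The gap of 16 mm matches the thickness. The screen is in the hand (side ≈(355,100)), and the black and blue plates are undisturbed. I move above the mark and check the pose in the hand.

```bash
python3 - <<'E'
from h import *
np.set_printoptions(precision=2,suppress=True)
ctrl.goto(T1+[0,0,100],R1); ctrl.hold(0.2)
s=ctrl.observe();print(s["clock"],s["finger_gap"]*91,s["tool_pos"],T1+[0,0,100],s["wrist_force"])
C=MK+[0,0,150]
out=[]
for n in("side","top"):
    p,d=ctrl.capture(n); cv2.imwrite(f"pics/{n}3.png",p); np.save(f"{n}3d.npy",d)
    V=np.array([C+B1@np.array([a*8,b*30,c*50]) for a in(-1,1) for b in(-1,1) for c in(-1,1)])
    px=pix(n,V);big=cv2.resize(p,None,fx=3,fy=3,interpolation=cv2.INTER_CUBIC)
    for i in range(8):
        for j in range(i):
            if bin(i^j).count("1")==1: cv2.line(big,*[tuple(int(t) for t in (px[k]+.5)*3) for k in(i,j)],(0,0,255),1)
    m=(px.mean(0)*3).astype(int);x0=min(m[0]-200,1920-400);y0=max(0,m[1]-200);out.append(big[y0:y0+400,x0:x0+400]);print(n,px.round())
cv2.imwrite("pics/hold.png",np.hstack(out))
E
```

```text
9.4083 15.866553290476043 [ 618.81 -248.56  185.06] [ 618.59 -249.25  185.07] [-0.52 -0.85 -0.64]
side [[493. 273.]
 [507. 241.]
 [473. 250.]
 [484. 218.]
 [499. 269.]
 [514. 237.]
 [479. 247.]
 [491. 215.]]
top [[464. 107.]
 [481.  88.]
 [440. 110.]
 [455.  91.]
 [463. 101.]
 [480.  81.]
 [439. 104.]
 [453.  85.]]
```

View pics/hold.png

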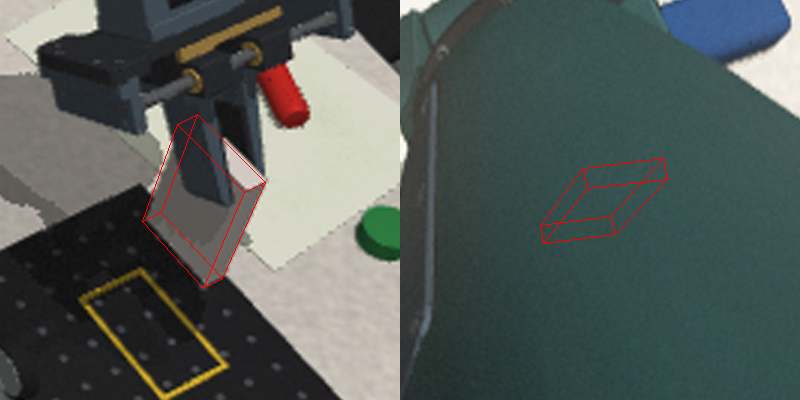

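In the side view the held plate matches the predicted upright box within 1–2 px: bottom corner side ≈(499,269), top right ≈(513,237). The top view is blocked by the arm. I lower it until it touches.

```bash
python3 - <<'E'
from h import *
np.set_printoptions(precision=2,suppress=True)
ctrl.movel(T1+[0,0,20],speed=90)
ctrl.movel(T1+[0,0,5],speed=30); ctrl.hold(.2)
f0=ctrl.observe()["wrist_force"]
z=5
while z>-5:
    z-=1; ctrl.movel(T1+[0,0,z],speed=15); ctrl.hold(.1)
    f=ctrl.observe()["wrist_force"]-f0; print(z,f)
    if f[2]>3: break
s=ctrl.observe();print(s["clock"],s["tool_pos"],T1)
p,d=ctrl.capture("side");cv2.imwrite("pics/side4.png",p)
cv2.imwrite("pics/touch.png",cv2.resize(p[200:320,400:560],None,fx=5,fy=5,interpolation=cv2.INTER_CUBIC))
E
```

```text
4 [ 0.56 -0.44 -0.74]
3 [ 0.33 -0.68  0.02]
2 [ 0.8   0.29 -0.07]
1 [ 1.72  0.37 -0.25]
0 [ 0.34 -0.41  3.14]
13.15 [ 618.77 -249.32   85.26] [ 618.59 -249.25   85.07]
```

View pics/touch.png

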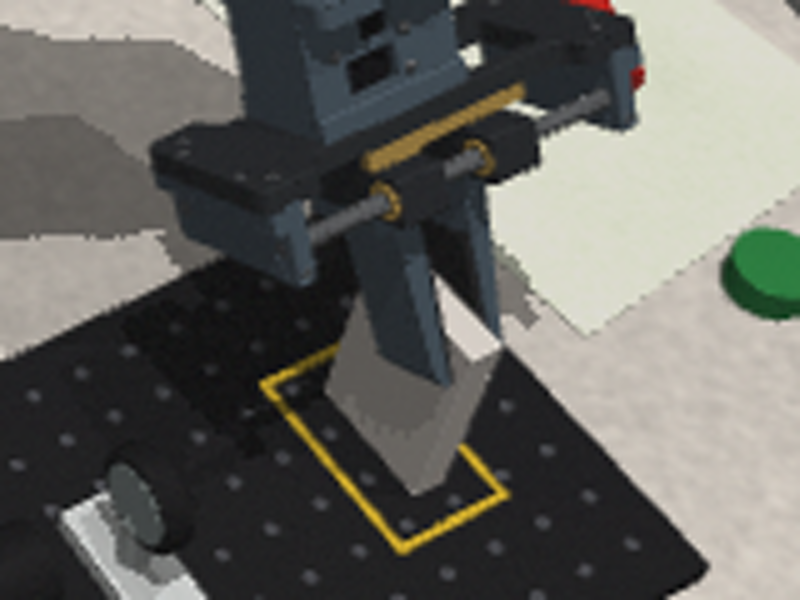

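```bash
python3 - <<'E'
from h import *
np.set_printoptions(precision=1,suppress=True)
w=ray("side",np.array([[416,493],[328,390],[262,385],[405,550],[507,493]])/5+[400-.4,200-.4],12.)
print(w, (w[:2]-[617.2,-239,12])@B1)
print("mark in side",w[[2,4]].mean(0))
# release
ctrl.set_gripper(0.45); ctrl.hold(.3)
ctrl.movel(T1-70*R1[:,2],speed=100)
ctrl.movel(T1-70*R1[:,2]+[0,0,150],speed=200)
q=ctrl.observe()["q"].copy();q[0]+=55;ctrl.set_joints(q)
s=ctrl.observe();print(s["clock"],s["wrist_force"])
for n in("side","top"):
    p,d=ctrl.capture(n);cv2.imwrite(f"pics/{n}5.png",p);np.save(f"{n}5d.npy",d)
a=cv2.imread("pics/side5.png")[200:320,400:560];b=cv2.imread("pics/top5.png")[60:180,370:530]
cv2.imwrite("pics/stand.png",cv2.resize(np.hstack([a,b]),(800,300),interpolation=cv2.INTER_CUBIC))
E
```

```text
[[ 618.3 -267.7   12. ]
 [ 610.7 -210.8   12. ]
 [ 585.4 -198.6   12. ]
 [ 599.6 -289.1   12. ]
 [ 653.6 -281.    12. ]] [[ -2.8 -28.6   0. ]
 [ -2.7  28.8   0. ]]
mark in side [ 619.5 -239.8   12. ]
17.9583 [-0.1  0.1  0.1]
```

View pics/stand.png

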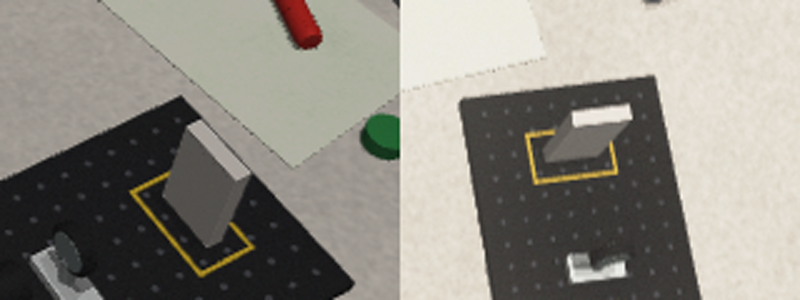

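View pics/top5.png

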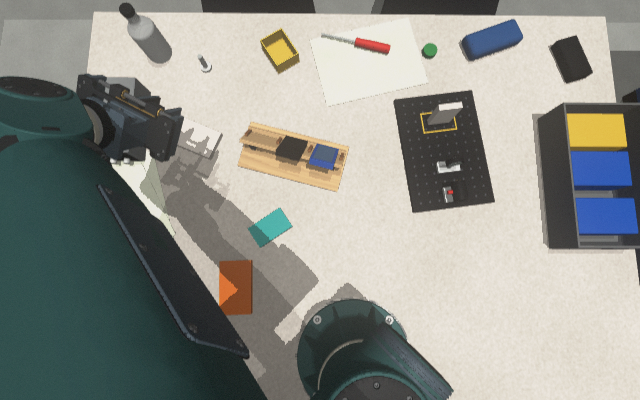

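The screen stands free inside the outline: top-view base ≈(435,123), top edge ≈(450,107). The arm is clear. One numeric check before handing in.

```bash
python3 - <<'E'
from h import *
np.set_printoptions(precision=2,suppress=True)
print("tcp",ctrl.observe()["tool_pos"])
for n in("top","side"):
    W=cloud(n,np.load(f"{n}5d.npy"));r=np.zeros((400,640),bool)
    if n=="top": r[90:145,415:480]=1
    else: r[215:320,450:520]=1
    L=(W-MK)@B1; m=r&(abs(L[...,0])<20)&(abs(L[...,1])<45)&(L[...,2]>15)&(L[...,2]<93)
    F=L[m]
    for _ in range(5):
        c=F.mean(0);v=np.linalg.svd(F-c)[2][2];A=L[m];F=A[abs((A-c)@v)<2]
    v*=np.sign(v[0]);print(n,len(F),"face normal in mark frame",v,"face x",c[0],"top z",np.percentile(L[r&(L[...,2]<120)][:,2],99.5)+12)
    T=L[r&(abs(L[...,2]-100)<5)];print("top edge x,y mid",(T.min(0)+T.max(0))/2,np.ptp(T,axis=0))
a=cv2.imread("pics/top0.png");b=cv2.imread("pics/top5.png")
def cen(im,f):
    h=cv2.cvtColor(im,cv2.COLOR_BGR2HSV)[120:190,272:350];m=f(h);return np.argwhere(m).mean(0)
for f in(lambda h:(h[...,0]>100)&(h[...,0]<130)&(h[...,1]>80),lambda h:h[...,2]<45): print("plate px before/after",cen(a,f),cen(b,f))
ctrl.sign_off()
E
```

```text
tcp [525.14 380.12 292.15]
top 239 face normal in mark frame [ 1. -0. -0.] face x -8.95168027347763 top z 112.30167608187736
top edge x,y mid [-1.64  3.09 98.43] [17.52 59.61  6.84]
side 585 face normal in mark frame [ 1. -0.  0.] face x -5.208963560351379 top z 113.15812499678117
top edge x,y mid [ 2.32 -0.64 99.5 ] [19.64 60.35  8.75]
plate px before/after [38.81 50.62] [38.89 50.6 ]
plate px before/after [nan nan] [nan nan]
the job is handed in; nothing more can be done<stdin>:16: RuntimeWarning: Mean of empty slice.
  ret = um.true_divide(
```

The white screen now stands upright by itself on its 60 mm edge in the yellow outline, and the job is handed in at about 18 s on the robot's clock. I took it from the rack's left bay. Joint 4's limit ruled out a straight grasp, so I pinched it across the thickness with the tool turned 33° in the plate's plane. I set it down at about 3 N contact, released it and moved the arm clear.

**Last checks:**
- **Position:** its centre is about 2–4 mm from the mark.
- **Attitude:** its face normal matches the lamp-lens line and the vertical to within rounding, about 0.3°. Its top is at 112–113 mm (nominal 112).
- **Arm:** clear of everything, with wrist force near zero.
- **Blue plate:** moved less than 0.1 px in the top view.

**What failed or disagreed:**
- **Black plate:** the numeric check failed because its colour threshold matched no pixels. I only have the pictures for it; they show it in place.
- **Camera views:** the two views differ by about 4–5 mm on absolute positions, more than the stated 2 mm, so I used their mean.

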